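Stock the tilt-out jar bin at the repair bench

ROBOT

A 6-joint arm with a two-finger parallel gripper is mounted at the origin on the work surface. World frame = base frame: x ahead of the robot, y to its left, z up, the work surface at z = 0. Lengths are in m, angles in rad, forces in N, time in s.
With the tool pointing down it reaches from about 0.2 to 0.875 m from the base axis. Payload 3.4 kg.
Tool frame: the origin (TCP) lies on the centre line of the jaws, within the pads' length; the fingertips stand 17 mm ahead of it and the grasp point (between the pads) lies 2 mm behind it; z points along the fingers, y is the direction in which the jaws open and shut (so a half turn about z gives the same grasp; the last joint's range is limited). The gripper opens to 94 mm and grips with 3 to 60 N. Pads are 16 mm wide; open, the fingers measure 119 mm over their backs; the gripper's body (75 mm by 177 mm) begins 78 mm behind the grasp point.
Start: joints at [-1.36, 0.276, 1.505, -0, 1.361, -0.121], TCP at [0.187, -0.544, 0.222] pointing down, gripper open.
Joint ranges: [-2.89, 2.89], [-0.75, 2.08], [0.22, 2.7], [-1.18, 4.32], [0.11, 2.71], [-2.7, 2.7]. Speed limits (rad/s): [2.57, 2.57, 3.14, 3.14, 3.14, 3.14].

INTERFACE

Orientations are given as a rotation vector (axis times angle).
In Python, from bench import env gives the robot as it stands. The module is installed in compiled form; this text tells all that it offers.
- The arm moves only by the shell command python3 -m creep 'ROWS' [FORCE]. ROWS is JSON, a list of rows, each a list of 7 numbers: the turn, a rotation vector about the world's x, y, z in rad, then the shift along the world's x, y, z in cm, then the closure, from 0 (fully open) to 1 (shut). In form: [[ax, ay, az, x, y, z, hand], ...]. A call has 1 to 20 rows; each row shifts and turns the commanded pose from where the row before left it; what a row does not reach is not made up. A row lasts 1/12 s, in which the tool goes at most 41.7 mm and 7.16 degrees, less where a joint would pass 70% of its speed; a pose out of reach is approached as far as the arm can. A call with a gripper value outside its range is refused whole. The fingers move at their own pace and stop on an object; FORCE is the grip in N (left out, the last holds). Time passes only in rows, so rows that do not move let the fingers close. It gives the time, the measured TCP pose, the force and the opening at its end, in the units of the state.
- env.state(): the state, without advancing time (a new reading comes with each control period).
- env.grab_frame(name): name is "scene" or "side" or "wrist"; returns the picture (480x640x3 uint8, blue, green, red); there is no depth.
- env.camera_params(name): a dict with "mtx" (3x3 intrinsics, pixels), "position" and "orientation" of the camera in the world. Camera axes: x right, y up, looking along -z (the intrinsics and any distortion apply to the point x, -y, -z); pixel columns grow to the right and rows downward; lengths in m; the calibration is good to about 2 mm. A picture is of the moment at which its call begins: read the wrist's pose just before it. camera_params takes no time and is no camera call; for the wrist camera it gives the pose at the moment of the call.
- env.close_job(): hands the job in, once; it reports no verdict.
The state is a dict: "time": time; "qpos": joint angles; "dq": joint speeds; "joint_efforts": joint torques, N m; "ee_pos": TCP position; "eef_rot": TCP orientation; "force": force on the tool from outside, world axes, zero at the start; "moment": the same for the moment, N m; "gripper_width": opening from 0.0 (shut) to 1.0 (fully open).
Only numpy, scipy, OpenCV 4.12 (cv2) and the standard library are available. Lean on these libraries where they do the work, as an engineer would, in place of code of your own. Each camera call takes 0.05 s, during which the arm holds its last target. There are 200 camera calls.

TASK

Slide the wash pot from its place in front of the tilt-out bin onto the middle of the free ring mark, then tip the bin forward to its stop and drop every solder-ball jar from the foam pad into it, cap up, one to a compartment and right down to the floor. Push the bin back until it is fully home, and last slide the pot back onto the middle of its own ring in front of the bin. Never lift or tip the pot, and leave the screwdriver, glue bottle and phone where they are.

Things in the scene. Friction and masses are not known exactly. Their poses are not given: they have to be found in the camera images.
- pot: Closed steel wash pot, round, 90 mm across, lid top 81 mm up (lid stays on); on the lid's middle a black upright knob 24 mm across, from 81 to 113 mm above the bench. 0.55 to 0.9 kg; slides easily on smooth feet (friction about 0.3). Origin: centre of its underside, z up. Starts on or about its own ring in front of the tilt-out bin, in the way of the bin's swing.
- ring_mark: The free ring mark: a flat white tape ring on the bench, 128 mm outside and 114 mm inside diameter, off to one side (left or right) of the bin, no height. Origin: its centre on the bench.
- foam_pad: Fixed flat grey foam pad, 170 mm (its x) by 250 mm (its y), 4 mm thick, on the bench on the other side; the jars start standing on it. Origin: centre of its underside.
- station: Fixed grey housing of the tilt-out bin: 95 mm deep (x), 302 mm wide (y), roof from 144 to 152 mm above the bench, open at the front only. Origin: on the bench under the middle of its front face; x points from the face into the housing (away from the robot), y along the face, z up. The pot's own ring lies on the bench in front of it.
- bin (a joint): Tilt (rad) of the yellow bin in the housing: 0 = fully home, front flush with the housing's face; grows as its top tips out towards station -x; stop at 0.6. Hinge axis: along station's y, 4 mm above station's origin (bottom edge of the bin's front). Starts at 0 to 0.07; stays where left (0.35 N m friction). Bin 56 mm deep, 279 wide, rim 130 mm above the hinge; empty at the start.
- bar (a point): Middle of the bin's steel pull bar, 12 mm square, 120 mm long along y; its centre is 50 mm in front of the bin's front face and 110 mm up from the hinge. Arms at 55 mm either side of the middle join it to the bin. It moves with the bin; its axes are the bin's (z up along the bin's front, x from front to back).
- cell1 (a point): Centre of the floor of bin compartment 1 of 6 (a row from station +y to -y, 46 mm apart, divided by 3 mm walls as high as the rim). Moves with the bin; z points up out of the compartment, x from the bin's front to its back, y along the row. Inside 50 (x) by 43 mm (y), mouth 68 mm up along z. Under the housing's roof until the bin is tipped out.
- cell2 (a point): Centre of the floor of bin compartment 2 of 6 (a row from station +y to -y, 46 mm apart, divided by 3 mm walls as high as the rim). Moves with the bin; z points up out of the compartment, x from the bin's front to its back, y along the row. Inside 50 (x) by 43 mm (y), mouth 68 mm up along z. Under the housing's roof until the bin is tipped out.
- cell3 (a point): Centre of the floor of bin compartment 3 of 6 (a row from station +y to -y, 46 mm apart, divided by 3 mm walls as high as the rim). Moves with the bin; z points up out of the compartment, x from the bin's front to its back, y along the row. Inside 50 (x) by 43 mm (y), mouth 68 mm up along z. Under the housing's roof until the bin is tipped out.
- cell4 (a point): Centre of the floor of bin compartment 4 of 6 (a row from station +y to -y, 46 mm apart, divided by 3 mm walls as high as the rim). Moves with the bin; z points up out of the compartment, x from the bin's front to its back, y along the row. Inside 50 (x) by 43 mm (y), mouth 68 mm up along z. Under the housing's roof until the bin is tipped out.
- cell5 (a point): Centre of the floor of bin compartment 5 of 6 (a row from station +y to -y, 46 mm apart, divided by 3 mm walls as high as the rim). Moves with the bin; z points up out of the compartment, x from the bin's front to its back, y along the row. Inside 50 (x) by 43 mm (y), mouth 68 mm up along z. Under the housing's roof until the bin is tipped out.
- cell6 (a point): Centre of the floor of bin compartment 6 of 6 (a row from station +y to -y, 46 mm apart, divided by 3 mm walls as high as the rim). Moves with the bin; z points up out of the compartment, x from the bin's front to its back, y along the row. Inside 50 (x) by 43 mm (y), mouth 68 mm up along z. Under the housing's roof until the bin is tipped out.
- jar1: Capped solder-ball jar, white with a black screw cap (cap from 43 mm up), round, 32 mm across, 58 mm tall, 70 to 120 g, bottom-heavy. Origin: centre of its underside, z towards the cap. Stands cap up on the foam pad at the start. 4 to 6 of the six jars are there; absent ones read None.
- jar2: Capped solder-ball jar, white with a black screw cap (cap from 43 mm up), round, 32 mm across, 58 mm tall, 70 to 120 g, bottom-heavy. Origin: centre of its underside, z towards the cap. Stands cap up on the foam pad at the start. 4 to 6 of the six jars are there; absent ones read None.
- jar3: Capped solder-ball jar, white with a black screw cap (cap from 43 mm up), round, 32 mm across, 58 mm tall, 70 to 120 g, bottom-heavy. Origin: centre of its underside, z towards the cap. Stands cap up on the foam pad at the start. 4 to 6 of the six jars are there; absent ones read None.
- jar4: Capped solder-ball jar, white with a black screw cap (cap from 43 mm up), round, 32 mm across, 58 mm tall, 70 to 120 g, bottom-heavy. Origin: centre of its underside, z towards the cap. Stands cap up on the foam pad at the start. 4 to 6 of the six jars are there; absent ones read None.
- jar5: Capped solder-ball jar, white with a black screw cap (cap from 43 mm up), round, 32 mm across, 58 mm tall, 70 to 120 g, bottom-heavy. Origin: centre of its underside, z towards the cap. Stands cap up on the foam pad at the start. 4 to 6 of the six jars are there; absent ones read None.
- jar6: Capped solder-ball jar, white with a black screw cap (cap from 43 mm up), round, 32 mm across, 58 mm tall, 70 to 120 g, bottom-heavy. Origin: centre of its underside, z towards the cap. Stands cap up on the foam pad at the start. 4 to 6 of the six jars are there; absent ones read None.
- home_ring (a point): Centre of the pot's own ring in front of the bin: a flat white tape ring on the bench like the free one (128 mm outside, 114 mm inside), centred 110 mm in front of the middle of the housing's front face.
- driver: Bystander: small screwdriver with a blue handle, about 160 mm long, lying on the bench. Leave alone.
- glue: Bystander: white glue bottle with a blue cap, 44 mm across, 110 mm tall, standing. Leave alone.
- phone: Bystander: phone with a grey glass front, 150 x 72 x 9 mm lying on the bench. Leave alone.
Things that resemble listed ones, but are neither listed nor needed, are in the scene too. What is shaped like the jar4 but brown or pink is not meant. Leave any green look-alike of the jar2 alone.

How it is judged:
On the way, in this order (a step that is already met when the one before it is completed fails the run):
1. the pot stands on the free ring mark (horizontal distance between pot and ring_mark below 0.022 m), for 0.2 s.
2. the bin is tipped forward to its stop (value of joint bin above 0.52 rad), for 0.2 s.
3. every jar stands in a compartment of the bin (z of jar1 in the frame of cell3 between -0.006 and 0.014 m and x of jar1 in the frame of cell3 between -0.028 and 0.028 m and y of jar1 in the frame of cell3 between -0.162 and 0.116 m and angle between the z axis of each of jar1, jar2, jar3, jar4, jar5, jar6 and the z axis of cell3, either way round below 0.6 rad and z of jar2 in the frame of cell3 between -0.006 and 0.014 m and x of jar2 in the frame of cell3 between -0.028 and 0.028 m and y of jar2 in the frame of cell3 between -0.162 and 0.116 m and z of jar3 in the frame of cell3 between -0.006 and 0.014 m and x of jar3 in the frame of cell3 between -0.028 and 0.028 m and y of jar3 in the frame of cell3 between -0.162 and 0.116 m and z of jar4 in the frame of cell3 between -0.006 and 0.014 m and x of jar4 in the frame of cell3 between -0.028 and 0.028 m and y of jar4 in the frame of cell3 between -0.162 and 0.116 m and z of jar5 in the frame of cell3 between -0.006 and 0.014 m and x of jar5 in the frame of cell3 between -0.028 and 0.028 m and y of jar5 in the frame of cell3 between -0.162 and 0.116 m and z of jar6 in the frame of cell3 between -0.006 and 0.014 m and x of jar6 in the frame of cell3 between -0.028 and 0.028 m and y of jar6 in the frame of cell3 between -0.162 and 0.116 m), for 0.2 s.
4. the bin is pushed back fully home (value of joint bin below 0.035 rad), for 0.2 s.
At the end, for the whole second after the job is handed in: The bin is home (within 0.035 rad), every jar present stands cap up on the floor of a compartment of it, one to a compartment (a second one does not fit), the pot stands within 22 mm of the centre of its own ring in front of the bin, and jars and pot are at rest (all of step 3 and horizontal distance between pot and home_ring below 0.022 m and value of joint bin below 0.035 rad and linear speed of each of jar1, jar2, jar3, jar4, jar5, jar6, pot below 0.03 m/s); the robot touches nothing.
It fails at once if the pot is lifted more than 12 mm off the bench (height (world z) of pot above 0.012 m).
It fails at once if the pot is tipped more than 0.25 rad (angle between pot's own z axis and vertical above 0.25 rad).
It fails at once if a bystander (screwdriver, glue bottle or phone) is moved more than 30 mm (distance of any of driver, glue, phone from where it was at the start of the episode above 0.03 m).
Of jar1, jar2, jar3, jar4, jar5, jar6 only 4 to 6 are there at a start; the rules pass over those that are not, and their reading is None.
At some moment in a run one of jar1, jar2, jar3, jar4, jar5, jar6 may be knocked a few centimetres aside while the robot is not near it.
It also fails if it takes over 210 s, if anything falls off the work surface, if the arm or the gripper's body presses on something with over 40 N, if the wrist force passes 120 N, or if a joint passes its speed limit or range.

## Working session

There is one attempt and no reset: what is moved stays moved. The work goes in short steps, Python scripts to look and compute and a shell command to move; the robot and the scene stay as the last step left them, time stands still between calls to the robot, and variables do not carry over. Pictures are saved under pics/ and viewed, about 12 in all and at most 16, crops included, and the job is handed in when it is done.

```bash
mkdir -p pics
cat > h.py <<'E'
import numpy as np, cv2
from scipy.spatial.transform import Rotation as R
from bench import env
def cam(n):
    p=env.camera_params(n); o=np.array(p['orientation'],float)
    Rm=o if o.shape==(3,3) else (R.from_rotvec(o).as_matrix() if o.size==3 else R.from_quat(o).as_matrix())
    return np.array(p['mtx']),np.array(p['position']),Rm,p
def ray(n,u,v,z,c=None):
    K,t,Rm,p=c or cam(n)
    d=Rm@(np.array([1,-1,-1])*(np.linalg.inv(K)@[u,v,1]))
    return t+d*(z-t[2])/d[2]
def proj(n,P,c=None):
    K,t,Rm,p=c or cam(n)
    q=(Rm.T@(np.array(P)-t))*[1,-1,-1]; q=K@q; return q[:2]/q[2]
def snap(n,f):
    im=env.grab_frame(n); cv2.imwrite('pics/'+f,im); return im
E
python3 - <<'E'
from h import *
for n in('scene','side','wrist'):
    print(n,env.camera_params(n)); 
snap('scene','s0.png');snap('side','d0.png')
print(env.state())
E
```

```text
scene {'mtx': array([[485.50445848,   0.        , 316.28571352],
       [  0.        , 485.50445848, 237.88186039],
       [  0.        ,   0.        ,   1.        ]]), 'position': array([ 1.28392002, -0.06102489,  0.82481676]), 'orientation': array([0.6503087 , 0.6222186 , 1.41497538])}
side {'mtx': array([[447.12452811,   0.        , 320.00732622],
       [  0.        , 447.12452811, 241.44119684],
       [  0.        ,   0.        ,   1.        ]]), 'position': array([0.27875611, 0.47684847, 0.77128405]), 'orientation': array([ 0.20670535, -0.87580739, -2.53932577])}
wrist {'mtx': array([[414.01721553,   0.        , 322.44656843],
       [  0.        , 414.01721553, 246.84110295],
       [  0.        ,   0.        ,   1.        ]]), 'position': array([ 0.2566671 , -0.51962817,  0.38329335]), 'orientation': array([-0.22149551,  0.16037273, -1.23252052])}
{'time': 0.1, 'qpos': array([-1.36001149e+00,  2.76513900e-01,  1.50595980e+00, -3.65177812e-05,
        1.36070016e+00, -1.21024186e-01]), 'dq': array([-0.00051671, -0.00096781, -0.00446782,  0.00011028, -0.00054972,
       -0.00083915]), 'joint_efforts': array([ 1.35818471e-03, -4.05455697e+01, -2.37779778e+01,  7.02691893e-02,
        2.99466122e-02, -3.85143539e-05]), 'ee_pos': array([ 0.18717983, -0.54319029,  0.22172002]), 'eef_rot': array([-3.09689831e+00, -5.18567954e-01,  1.67385216e-04]), 'force': array([ 0.15532936, -0.82208595,  0.08473757]), 'moment': array([-0.03396743,  0.02576509,  0.00240795]), 'gripper_width': 1.0021140631855572}
```

View pics/s0.png

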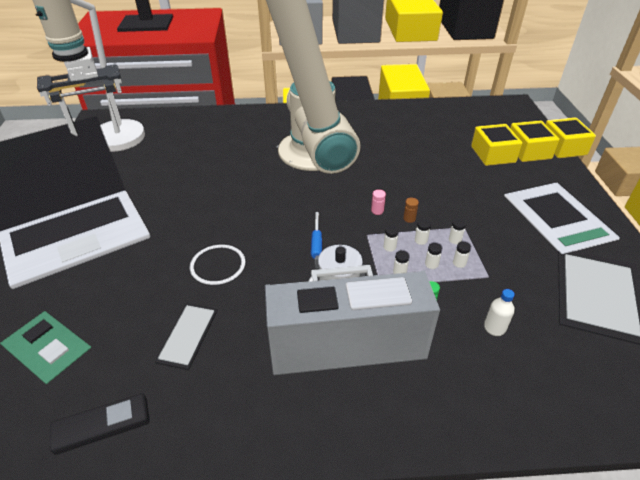

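View pics/d0.png

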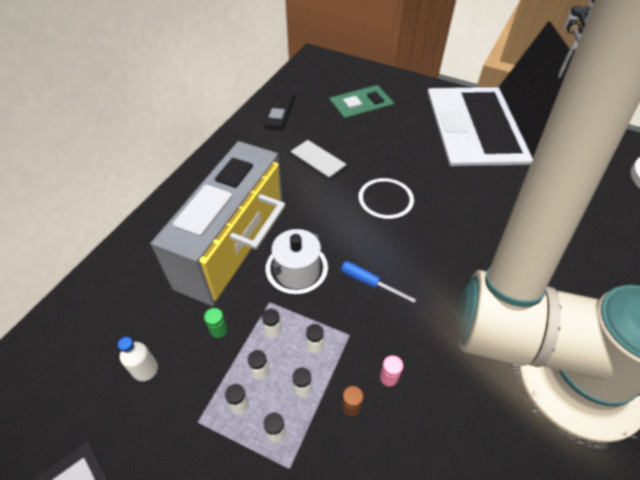

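The scene shows six white jars with black caps on the foam pad: scene px (392,238), (423,231), (458,230), (402,262), (434,253) and (463,252). Look-alikes to avoid are pink (378,202), brown (411,210) and green (433,290). The pot with its knob is at (340,258), the free ring at (218,264), the screwdriver at (317,240), the phone at (187,336) and the glue at (499,315). Next is one close crop to check the choice.

Run:
```python
from h import *
im=cv2.imread('pics/d0.png')
cv2.imwrite('pics/c0.png',cv2.resize(im[140:440,140:440],None,fx=2,fy=2,interpolation=cv2.INTER_CUBIC))
c=cam('side');s=cam('scene')
for n,u,v,z in [('knob',296,241,.113),('ring',386,198,0),('home',297,268,0)]: print(n,ray('side',u,v,z,c).round(3))
for n,u,v,z in [('knob',340.5,250,.113),('ring',218,264,0),('roofL',266,288,.152),('roofR',435,277,.152),('backL',270,322,.152),('backR',436,313,.152)]: print('sc',n,ray('scene',u,v,z,s).round(3))
```

```text
knob [0.552 0.037 0.113]
ring [ 0.471 -0.249  0.   ]
home [0.562 0.024 0.   ]
sc knob [0.561 0.028 0.113]
sc ring [ 0.474 -0.25  -0.   ]
sc roofL [ 0.691 -0.122  0.152]
sc roofR [0.684 0.193 0.152]
sc backL [ 0.768 -0.114  0.152]
sc backR [0.768 0.174 0.152]
```

View pics/c0.png

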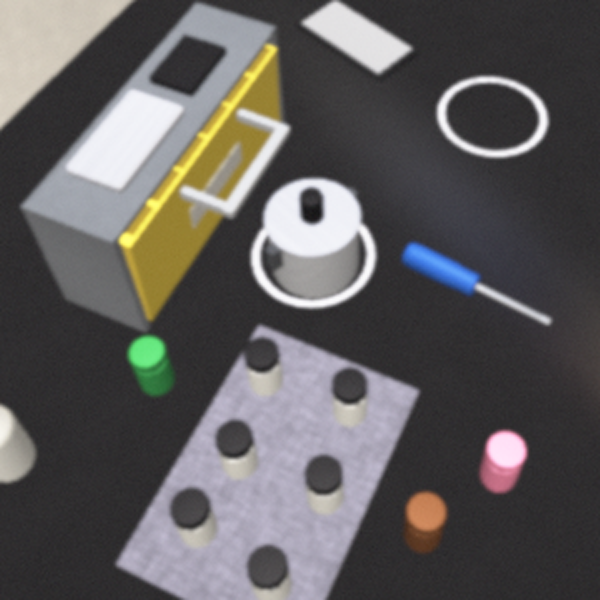

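```bash
cat >> h.py <<'E'
def cr(u,v,z): return ray('side',140+u/2,140+v/2,z)
E
python3 - <<'E'
from h import *
for n,u,v,z in [('roofFfar',277,27,.152),('roofFnear',117,241,.152),('roofBfar',195,3,.152),('roofBnear',21,206,.152),('botFnear',148,331,0),('home',313.5,254,0),('lid',312,217,.081),('knob',311,194,.113),('ring',492,116,0),('barN',230,210,.12),('barF',287,130,.12),
 ('j1',262,349,.062),('j2',350,381,.062),('j3',234,435,.062),('j4',324,470,.062),('j5',190,503,.062),('j6',268,562,.062),('padA',260,325,.004),('padB',420,390,.004),('padC',117,566,.004),('green',148,349,.058),('drvh',410,252,.01),('drve',475,285,.01),('tip',550,321,.005),('pink',504,446,.058),('brown',426,506,.058),('phone',380,74,.0),('phone',302,21,.009),('phone',412,48,.009)]: print(n,cr(u,v,z).round(3))
s=cam('scene')
for u,v in [(392,234),(423,227),(458,226),(402,257),(434,248),(463,247)]: print('sc',ray('scene',u,v,.062,s).round(3))
print('glue',ray('scene',508,295,.11,s))
E
```

```text
roofFfar [ 0.68  -0.122  0.152]
roofFnear [0.662 0.176 0.152]
roofBfar [ 0.777 -0.115  0.152]
roofBnear [0.76  0.184 0.152]
botFnear [0.664 0.177 0.   ]
home [0.563 0.022 0.   ]
lid [0.556 0.032 0.081]
knob [0.557 0.029 0.113]
ring [ 0.471 -0.249  0.   ]
barN [0.611 0.085 0.12 ]
barF [ 0.614 -0.026  0.12 ]
j1 [0.532 0.17  0.062]
j2 [0.447 0.162 0.062]
j3 [0.511 0.25  0.062]
j4 [0.429 0.242 0.062]
j5 [0.511 0.315 0.062]
j6 [0.433 0.325 0.062]
padA [0.568 0.122 0.004]
padB [0.399 0.114 0.004]
padC [0.555 0.373 0.004]
green [0.624 0.215 0.058]
drvh [ 0.472 -0.02   0.01 ]
drve [ 0.397 -0.014  0.01 ]
tip [ 0.315 -0.012  0.005]
pink [0.306 0.154 0.058]
brown [0.343 0.229 0.058]
phone [ 0.621 -0.252  0.   ]
phone [ 0.749 -0.285  0.009]
phone [ 0.602 -0.304  0.009]
sc [0.465 0.159 0.062]
sc [0.445 0.236 0.062]
sc [0.447 0.319 0.062]
sc [0.54  0.168 0.062]
sc [0.517 0.245 0.062]
sc [0.518 0.311 0.062]
glue [0.7020838  0.33619263 0.11      ]
```

The crop confirms six white-bodied, black-capped jars on the pad. Green, pink and brown look-alikes stand off the pad. The pot sits slightly off its ring centre. Sizes check out: the face measures 0.2985 m against 0.302 m, and the depth 0.097 m against 0.095 m. From this the station is at about (0.671, 0.027) with yaw about 0.06. Now I'll go above the pot.

```bash
python3 -m creep '[[0,0,-0.09,1.8,2.8,0,0.4],[0,0,-0.09,1.8,2.8,0,0.4],[0,0,-0.09,1.8,2.8,0,0.4],[0,0,0,1.8,2.8,0,0.4],[0,0,0,1.8,2.8,0,0.4],[0,0,0,1.8,2.8,0,0.4],[0,0,0,1.8,2.8,0,0.4],[0,0,0,1.8,2.8,0,0.4],[0,0,0,1.8,2.8,0,0.4],[0,0,0,1.8,2.8,0,0.4],[0,0,0,1.8,2.8,0,0.4],[0,0,0,1.8,2.8,0,0.4],[0,0,0,1.8,2.8,0,0.4],[0,0,0,1.8,2.8,0,0.4],[0,0,0,1.8,2.8,0,0.4],[0,0,0,1.8,2.8,0,0.4],[0,0,0,1.8,2.8,0,0.4],[0,0,0,1.8,2.8,0,0.4],[0,0,0,1.8,2.8,0,0.4],[0,0,0,1.8,2.8,0,0.4]]' 20
python3 - <<'E'
from h import *
s=env.state();print(s['ee_pos'],R.from_rotvec(s['eef_rot']).as_matrix().round(3))
np.save('w1',np.array(list(cam('wrist')[:3]),dtype=object),allow_pickle=True)
snap('wrist','w1.png')
for n,P in [('knob',(.557,.03,.113)),('bar',(.62,.024,.12)),('home',(.562,.021,0))]: print(n,proj('wrist',P).round(0))
E
```

```text
time: 1.77
ee_pos: [0.5476, 0.018, 0.2221]
eef_rot: [3.14, 0.098, -0.001]
force: [0.4, -1.4, 0.3]
gripper_width: 0.598
[0.54762599 0.01798005 0.22211713] [[ 0.998  0.062 -0.001]
 [ 0.062 -0.998 -0.   ]
 [-0.001  0.    -1.   ]]Traceback (most recent call last):
  File "<stdin>", line 3, in <module>
ValueError: could not broadcast input array from shape (3,3) into shape (3,)
```

Run:
```python
from h import *
snap('wrist','w1.png')
for n,P in [('knob',(.557,.03,.113)),('bar',(.62,.024,.12)),('home',(.562,.021,0))]: print(n,proj('wrist',P).round(0))
```

```text
knob [313. 242.]
bar [329. 147.]
home [326. 209.]
```

View pics/w1.png

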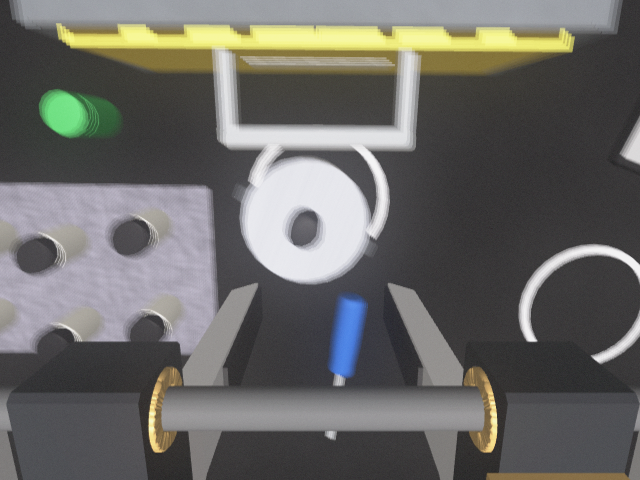

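Run:
```python
from h import *
for n,u,v,z in [('lid',306,220,.081),('knobtop',304,229,.113),('barL',228,138,.12),('barR',405,138,.12),('rimL',62,32,.134),('rimR',570,38,.134),('roofL',15,24,.152),('roofR',618,28,.152),('j1',133,237,.062),('j2',150,327,.062),('j3',38,255,.062),('ring',593,307,0)]: print(n,ray('wrist',u,v,z).round(3))
s=env.state();print(s['ee_pos'],s['dq'].round(3),cam('wrist')[1])
```

```text
lid [0.566 0.037 0.081]
knobtop [0.566 0.037 0.113]
barL [0.621 0.086 0.12 ]
barR [ 0.628 -0.023  0.12 ]
rimL [0.672 0.175 0.134]
rimR [ 0.687 -0.104  0.134]
roofL [0.671 0.188 0.152]
roofR [ 0.688 -0.118  0.152]
j1 [0.539 0.175 0.062]
j2 [0.461 0.164 0.062]
j3 [0.519 0.253 0.062]
ring [ 0.481 -0.249  0.   ]
[0.55125476 0.02299782 0.22190885] [-0.06  -0.028  0.051 -0.053  0.004 -0.125] [0.62399995 0.02670544 0.38383333]
```

```bash
python3 -m creep '[[0,0,0,0,0,0,0.4],[0,0,0,0,0,0,0.4]]'
python3 - <<'E'
from h import *
im=snap('wrist','w2.png')
s=env.state();print(s['ee_pos'],s['dq'].round(3),cam('wrist')[1])
E
```

```text
time: 1.98
ee_pos: [0.5468, 0.0166, 0.2218]
eef_rot: [3.139, 0.099, -0.003]
force: [0.5, -0.3, -1.3]
gripper_width: 0.604
[0.54657026 0.01592845 0.22200323] [-0.018 -0.011  0.006  0.    -0.002  0.001] [0.62010519 0.02041402 0.38353119]
```

View pics/w2.png

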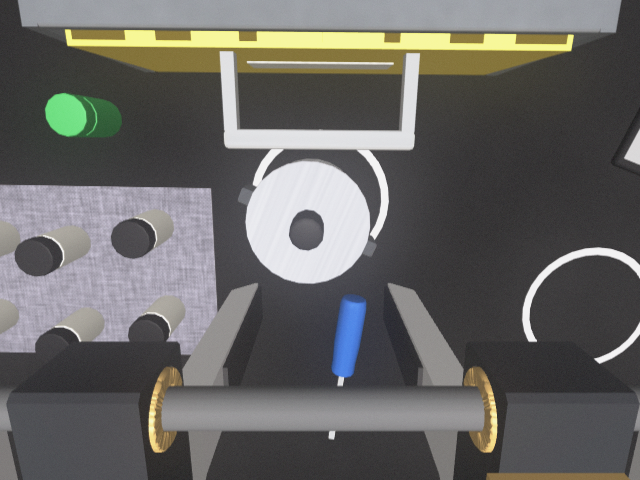

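Run:
```python
from h import *
for n,u,v,z in [('lid',308,221,.081),('knobtop',307,231,.113),('barL',227,137,.12),('barR',411,137,.12),('rimL',68,30,.134),('rimR',572,35,.134),('roofL',20,28,.152),('roofR',617,32,.152),('j1',133,240,.062),('j2',150,330,.062),('j3',40,258,.062),('ring',597,307,0),('home',320,207,0)]: print(n,ray('wrist',u,v,z).round(3))
```

```text
lid [0.56  0.027 0.081]
knobtop [0.559 0.027 0.113]
barL [0.617 0.079 0.12 ]
barR [ 0.624 -0.034  0.12 ]
rimL [0.668 0.163 0.134]
rimR [ 0.683 -0.113  0.134]
roofL [0.664 0.177 0.152]
roofR [ 0.681 -0.126  0.152]
j1 [0.532 0.167 0.062]
j2 [0.454 0.157 0.062]
j3 [0.512 0.242 0.062]
ring [ 0.474 -0.263  0.   ]
home [0.557 0.019 0.   ]
```

```bash
python3 -m creep '[[0,0,0,1.25,1.2,-1,0.4],[0,0,0,0,0,-3.5,0.4],[0,0,0,0,0,-3.5,0.4],[0,0,0,0,0,-2.5,0.4],[0,0,0,0,0,-1.4,0.4],[0,0,0,0,0,0,0.4],[0,0,0,0,0,0,0.75],[0,0,0,0,0,0,0.8],[0,0,0,0,0,0,0.8],[0,0,0,0,0,0,0.8],[0,0,0,0,0,0,0.8]]' 20
```

```text
time: 2.95
ee_pos: [0.5605, 0.0282, 0.1047]
eef_rot: [3.14, 0.097, 0.003]
force: [0.4, -0.9, 0.8]
gripper_width: 0.282
```

```bash
python3 -m creep '[[0,0,0,0,0,0,0.85],[0,0,0,0,0,0,0.85],[0,0,0,0,-0.5,0,0.85],[0,0,0,0,-1,0,0.85],[0,0,0,-0.3,-1.8,0,0.85],[0,0,0,-0.4,-2,0,0.85],[0,0,0,-0.4,-2,0,0.85],[0,0,0,-0.5,-2,0,0.85],[0,0,0,-0.6,-2,0,0.85],[0,0,0,-0.7,-2,0,0.85],[0,0,0,-0.7,-2,0,0.85],[0,0,0,-0.8,-2,0,0.85],[0,0,0,-0.8,-2,0,0.85],[0,0,0,-0.8,-2,0,0.85],[0,0,0,-0.8,-2,0,0.85],[0,0,0,-0.8,-2,0,0.85],[0,0,0,-0.6,-1.5,0,0.85],[0,0,0,-0.5,-1,0,0.85],[0,0,0,0,0,0,0.85],[0,0,0,0,0,0,0.85]]' 20
```

```text
time: 4.62
ee_pos: [0.4731, -0.2516, 0.1045]
eef_rot: [3.137, 0.096, 0.002]
force: [0.4, -2.0, 5.6]
gripper_width: 0.25
```

```bash
python3 -m creep '[[0,0,0,0,0,0,0.5],[0,0,0,0,0,0,0.5],[0,0,0,0,0,0,0.5],[0,0,0,0,0,2,0.5],[0,0,0,0,0,3.5,0.5],[0,0,0,0,0,4,0.5],[0,0,0,0.5,1.4,0.5,1],[0,0,0,1.7,2.6,0,1],[0,0,0,1.7,2.6,0,1],[0,0,0,1.7,2.6,0,1],[0,0,0,1.7,2.6,0,1],[0,0,0,1.7,2.6,0,1],[0,0,0,1.7,2.6,0,1],[0,0,0,1.7,2.6,0,1],[0,0,0,1.7,2.6,0,1],[0,0,0,1.7,2.6,0,1],[0,0,0,1.7,2.6,0,1],[0,0,0,0,0,0,1],[0,0,0,0,0,0,1]]' 20
python3 - <<'E'
from h import *
im=snap('side','d1.png'); im=im[140:440,140:440]
cv2.imwrite('pics/c1.png',cv2.resize(im,None,fx=2,fy=2,interpolation=cv2.INTER_CUBIC))
E
```

```text
time: 6.2
ee_pos: [0.6478, 0.026, 0.2024]
eef_rot: [3.14, 0.102, -0.003]
force: [-0.3, -0.4, 0.1]
gripper_width: 0.003
```

View pics/c1.png

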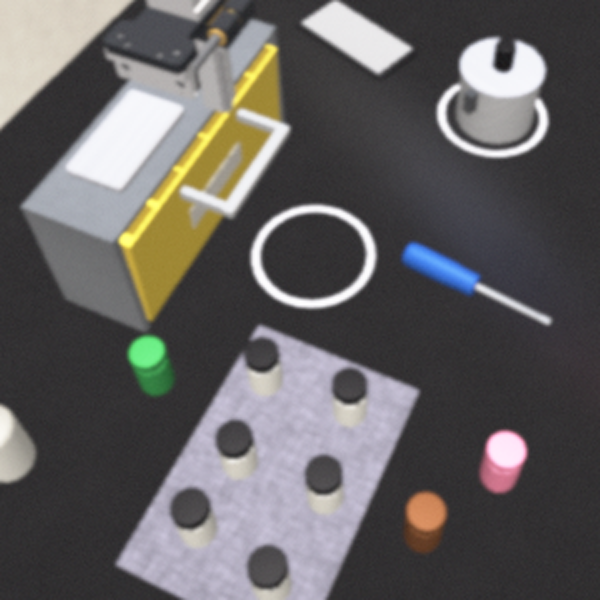

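```bash
python3 -m creep '[[0,0,0,0,0,-3,1],[0,0,0,0,0,-3,1],[0,0,0,0,0,-2,1],[0,0,0,0,0,-1,1],[0,0,0,0,0,0,1],[0,0,0,-0.6,0,0,1],[0,0,0,-0.5,0,0,1],[0,0,0,0,0,0,1]]' 20
python3 -m creep '[[0.006,-0.1,0,-1.06,-0.06,-0.41,1],[0.006,-0.1,0,-1.02,-0.06,-0.53,1],[0.006,-0.1,0,-0.95,-0.06,-0.6,1],[0.006,-0.1,0,-0.9,-0.06,-0.71,1],[0.003,-0.05,0,-0.4,-0.03,-0.4,1],[0.003,-0.05,0,-0.4,-0.03,-0.4,1],[0,0,0,0,0,0,1]]'
```

```text
time: 6.92
ee_pos: [0.6364, 0.0241, 0.1153]
eef_rot: [3.14, 0.097, 0.003]
force: [-0.2, -0.1, 0.6]
gripper_width: 0.005
time: 7.5
ee_pos: [0.5869, 0.0213, 0.0832]
eef_rot: [-3.028, -0.091, -0.776]
force: [-0.2, -0.3, 0.4]
gripper_width: 0.006
```

```bash
python3 -m creep '[[0.003,-0.05,0,-0.36,-0.03,-0.43,1],[0.003,-0.05,0,-0.36,-0.03,-0.43,1],[0,0,0,0,0,0,1],[0,0,0,0,0,0,1]]'
python3 - <<'E'
from h import *
s=env.state();print(R.from_rotvec(s['eef_rot']).as_matrix().round(3))
im=snap('side','d2.png'); im=im[100:400,140:440]
cv2.imwrite('pics/c2.png',cv2.resize(im,None,fx=2,fy=2,interpolation=cv2.INTER_CUBIC))
E
```

```text
time: 7.83
ee_pos: [0.587, 0.0249, 0.0788]
eef_rot: [-2.988, -0.098, -0.876]
force: [0.2, -0.2, 0.1]
gripper_width: 0.004
[[ 0.84   0.068  0.538]
 [ 0.053 -0.998  0.043]
 [ 0.54  -0.008 -0.842]]
```

View pics/c2.png

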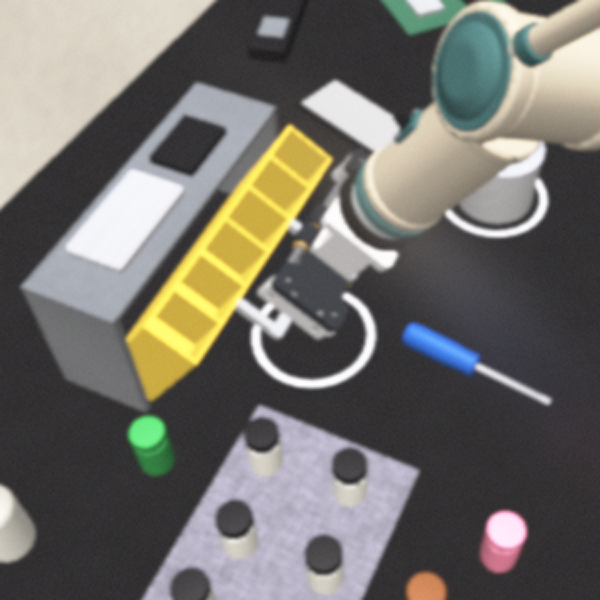

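```bash
cat >> h.py <<'E'
S=np.array([.672,.026,0]);PH=.058
def st(x,y,z): return S+np.array([x*np.cos(PH)-y*np.sin(PH),x*np.sin(PH)+y*np.cos(PH),z])
def bn(x,y,z,t): return st(x*np.cos(t)-z*np.sin(t),y,.004+x*np.sin(t)+z*np.cos(t))
E
python3 - <<'E'
from h import *
c=cam('side')
for t in (.45,.5,.55,.6):
  f=lambda x,y:((proj('side',bn(x,y,.13,t),c)-[140,100])*2).round(0)
  print(t,f(0,.1395),f(0,-.1395),f(.056,.1395),f(.056,-.1395))
s=env.state();print(s['ee_pos'],s['force'])
E
```

```text
0.45 [186. 354.] [323. 149.] [131. 318.] [278. 118.]
0.5 [192. 358.] [328. 153.] [138. 321.] [284. 121.]
0.55 [198. 362.] [333. 157.] [145. 324.] [290. 123.]
0.6 [204. 366.] [338. 161.] [152. 328.] [296. 126.]
[0.58711162 0.02492474 0.07874808] [ 0.18618294 -0.85642917 -0.69326475]
```

```bash
python3 -m creep '[[0,0,0,-0.3,-0.02,-0.35,1],[0,0,0,-0.3,-0.02,-0.35,1],[0,0,0,0,0,0,1],[0,0,0,0,0,0,1]]'
```

```text
time: 8.22
ee_pos: [0.5841, 0.024, 0.0738]
eef_rot: [-2.987, -0.099, -0.885]
force: [5.0, 2.7, 3.5]
gripper_width: 0.004
```

```bash
python3 -m creep '[[0,0,0,0.33,0.02,0.23,1],[0,0,0,-1.3,-0.1,2,1],[0,0,0,-1.3,-0.1,2,1],[0,0,0,-1.3,-0.1,2,0.47],[-0.0066,0.114,0,-1,2,2.5,0.47],[-0.0066,0.114,0,-1,3,2.5,0.47],[-0.0066,0.114,0,-1,3,2.5,0.47],[-0.0066,0.114,0,-1,3,1,0.47],[-0.0066,0.114,0,-1,3,0,0.47],[0,0,0,-1,3,0,0.47],[0,0,0,-1,3,0,0.47],[0,0,0,0,0,0,0.47],[0,0,0,0,0,0,0.47],[0,0,0,0,0,0,0.47]]'
python3 - <<'E'
from h import *
snap('wrist','w3.png')
s=env.state();print(s['ee_pos'],R.from_rotvec(s['eef_rot']).as_matrix().round(3),s['dq'].round(3))
E
```

```text
time: 9.38
ee_pos: [0.4857, 0.2082, 0.1948]
eef_rot: [-3.098, -0.111, -0.151]
force: [0.1, -0.8, -0.0]
gripper_width: 0.53
[0.48584518 0.20784728 0.19482497] [[ 0.993  0.072  0.096]
 [ 0.069 -0.997  0.042]
 [ 0.099 -0.035 -0.994]] [-0.016 -0.003  0.005  0.013 -0.005 -0.007]
```

View pics/w3.png

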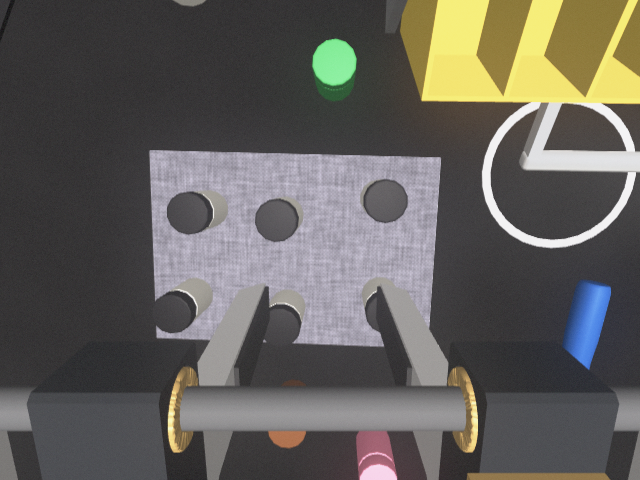

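Run:
```python
from h import *
for n,u,v,z in [('j1',384,201,.062),('j3',277,220,.062),('j5',190,213,.062),('j4',281,324,.062),('j6',175,312,.062),('j2',382,311,.062),('rimnear',423,100,.111)]: print(n,ray('wrist',u,v,z).round(3))
for t in (.5,.55,.6): print(t,proj('wrist',bn(0,.1395,.13,t)).round(0),bn(0,.1395,.13,t).round(3))
# TCP targets for release: fingertips at 3mm above mouth, jar axis at cell x centre
for i in range(6):
    y=.115-.046*i
    tip=bn(.028,y,.133,.6); 
    bz=bn(0,0,1,.6)-bn(0,0,0,.6)
    print(i+1,(tip+.017*bz).round(4),'above',(tip+.017*bz+.06*bz).round(3))
print(bz)
```

```text
j1 [0.531 0.171 0.062]
j3 [0.512 0.248 0.062]
j5 [0.512 0.312 0.062]
j4 [0.433 0.24  0.062]
j6 [0.436 0.322 0.062]
j2 [0.449 0.165 0.062]
rimnear [0.593 0.16  0.111]
0.5 [424.  81.] [0.602 0.162 0.118]
0.55 [423.  93.] [0.596 0.161 0.115]
0.6 [421. 104.] [0.591 0.161 0.111]
1 [0.6039 0.1372 0.1436] above [0.57  0.135 0.193]
2 [0.6065 0.0913 0.1436] above [0.573 0.089 0.193]
3 [0.6092 0.0454 0.1436] above [0.575 0.043 0.193]
4 [ 6.118e-01 -5.000e-04  1.436e-01] above [ 0.578 -0.002  0.193]
5 [ 0.6145 -0.0465  0.1436] above [ 0.581 -0.048  0.193]
6 [ 0.6172 -0.0924  0.1436] above [ 0.583 -0.094  0.193]
[-0.56369301 -0.03273091  0.82533561]
```

```bash
python3 -m creep '[[-0.042,0.096,0,2.3,-1.9,0,0.47],[0,0,0,2.3,-1.9,-1,0.47],[0,0,0,0,0,-4,0.47],[0,0,0,0,0,-4,0.47],[0,0,0,0,0,-2.5,0.47],[0,0,0,0,0,-1.4,0.47],[0,0,0,0,0,0,0.47]]' 25
python3 -m creep '[[0,0,0,0,0,0,0.75],[0,0,0,0,0,0,0.8],[0,0,0,0,0,0,0.8],[0,0,0,0,0,0,0.8]]' 25
```

```text
time: 10.02
ee_pos: [0.5292, 0.1685, 0.0622]
eef_rot: [-3.139, -0.108, 0.012]
force: [0.5, -0.0, 0.1]
gripper_width: 0.531
time: 10.35
ee_pos: [0.5329, 0.171, 0.0674]
eef_rot: [-3.137, -0.112, -0.005]
force: [-0.1, -0.2, 1.9]
gripper_width: 0.329
```

```bash
python3 -m creep '[[0,0,0,0,0,3,0.8],[0,0,0,0,0,4,0.8],[0,0,0,0,0,4,0.8],[0.006,-0.1,0,0,0,2,0.8],[0.006,-0.1,0,0.7,-0.7,0,0.8],[0.006,-0.1,0,0.7,-0.7,0,0.8],[0.006,-0.1,0,0.7,-0.7,0,0.8],[0.006,-0.1,0,0.8,-0.7,0,0.8],[0.006,-0.1,0,0.8,-0.8,0,0.8],[0,0,0,0,0,0,0.8],[0,0,0,0,0,0,0.8],[0,0,0,0,0,0,0.8]]' 25
python3 - <<'E'
from h import *
s=env.state();print(s['ee_pos'],R.from_rotvec(s['eef_rot']).as_matrix().round(3))
im=snap('side','d3.png')[100:340,120:360]
cv2.imwrite('pics/c3.png',cv2.resize(im,None,fx=2.5,fy=2.5,interpolation=cv2.INTER_CUBIC))
E
```

```text
time: 11.35
ee_pos: [0.5698, 0.1356, 0.1973]
eef_rot: [-2.982, -0.108, -0.926]
force: [0.4, -0.2, -0.9]
gripper_width: 0.333
[0.56976094 0.13557929 0.19731647] [[ 0.822  0.071  0.565]
 [ 0.061 -0.997  0.037]
 [ 0.566  0.004 -0.824]]
```

View pics/c3.png

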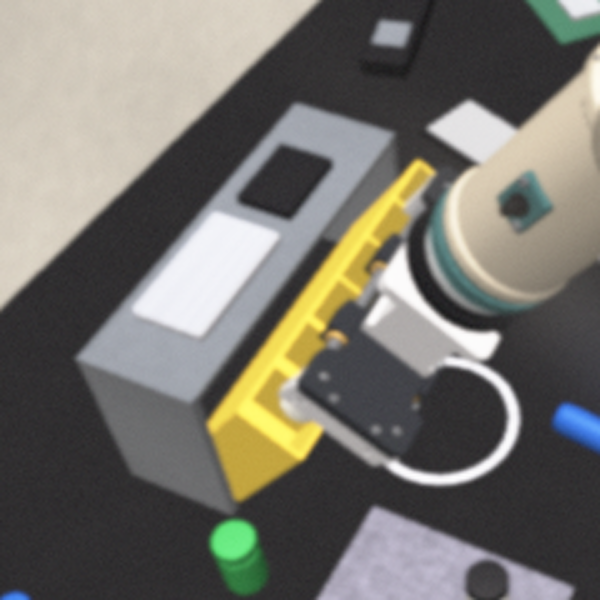

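```bash
python3 -m creep '[[0,0,0,0.8,0.05,-1.3,0.8],[0,0,0,0.9,0.05,-1.4,0.8],[0,0,0,0.9,0.05,-1.3,0.8],[0,0,0,0.8,0,-1.3,0.8],[0,0,0,0,0,0,0.8],[0,0,0,0,0,0,0.8]]'
```

```text
time: 11.9
ee_pos: [0.6038, 0.137, 0.1426]
eef_rot: [-2.983, -0.108, -0.923]
force: [0.1, -0.2, -1.0]
gripper_width: 0.332
```

```bash
python3 -m creep '[[0,0,0,0,0,0,0.6],[0,0,0,0,0,0,0.6],[0,0,0,0,0,0,0.55],[0,0,0,-1.2,0,1.8,0.5],[0,0,0,-1.4,-0.1,2,0.47],[0,0,0,-1.4,-0.1,2,0.47],[0,0,0,0,0,0.5,0.47],[0,0,0,0,0,0,0.47]]'
python3 - <<'E'
from h import *
s=env.state();print(s['ee_pos'])
a=snap('wrist','w4.png'); c=cam('wrist')
for i in (1,2): print(proj('wrist',bn(.028,.115-.046*(i-1),.13,.59),c).round(0),proj('wrist',bn(.028,.115-.046*(i-1),.062+.058,.59),c).round(0))
cv2.imwrite('pics/c4.png',a)
E
```

```text
time: 12.57
ee_pos: [0.5637, 0.1351, 0.2091]
eef_rot: [-2.979, -0.109, -0.934]
force: [0.0, 1.0, 0.8]
gripper_width: 0.529
[0.56368554 0.13509984 0.2090875 ]
[323. 257.] [323. 253.]
[394. 258.] [391. 254.]
```

View pics/c4.png

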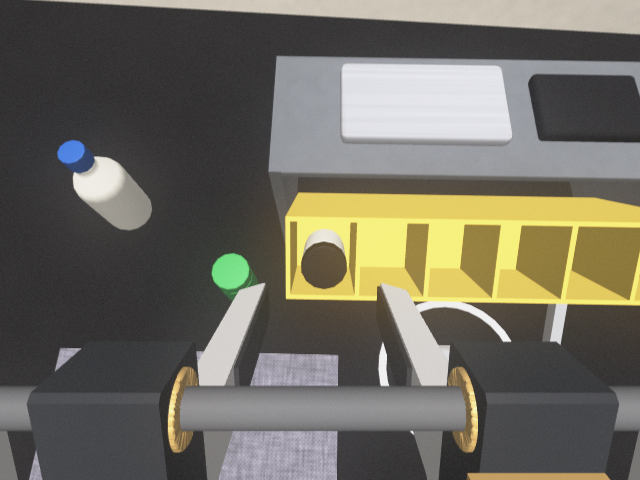

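```bash
cat >> h.py <<'E'
J={1:(.532,.170),2:(.449,.162),3:(.512,.247),4:(.431,.240),5:(.512,.313),6:(.435,.322)}
def chk(im=None):
    "white-body / dark cap blobs near each jar, side camera: shift of local match vs d0.png (mm)"
    im=env.grab_frame('side') if im is None else im; r=cv2.imread('pics/d0.png'); c=cam('side')
    for k,(x,y) in J.items():
        u,v=proj('side',(x,y,.035),c).round().astype(int)
        t=r[v-26:v+24,u-16:u+16]; w=im[max(v-80,0):v+80,max(u-80,0):u+80]
        m=cv2.matchTemplate(w,t,cv2.TM_CCOEFF_NORMED); _,s0,_,p=cv2.minMaxLoc(m)
        print(k,'at-place score',round(float(m[v-26-max(v-80,0),u-16-max(u-80,0)]),2),'best',round(s0,2),'shift px',p[0]+max(u-80,0)-u+16,p[1]+max(v-80,0)-v+26)
E
python3 - <<'E'
from h import *
im=snap('side','d4.png'); chk(im)
E
```

```text
1 at-place score 0.75 best 0.76 shift px -1 0
2 at-place score 1.0 best 1.0 shift px 0 0
3 at-place score 1.0 best 1.0 shift px 0 0
4 at-place score 1.0 best 1.0 shift px 0 0
5 at-place score 1.0 best 1.0 shift px 0 0
6 at-place score 1.0 best 1.0 shift px 0 0
```

```bash
python3 -m creep '[[-0.006,0.1,0,-0.9,1.2,0.5,0.47],[-0.006,0.1,0,-0.9,2,0,0.47],[-0.006,0.1,0,-0.9,2,0,0.47],[-0.006,0.1,0,-0.9,2,0,0.47],[-0.006,0.1,0,-0.8,2,-0.5,0.47],[-0.006,0.1,0,-0.8,2,-2,0.47],[0,0,0,0,0,-4,0.47],[0,0,0,0,0,-4,0.47],[0,0,0,0,0,-2.8,0.47],[0,0,0,0,0,-1.5,0.47],[0,0,0,0,0,0,0.47],[0,0,0,0,0,0,0.47],[0,0,0,0,0,0,0.75],[0,0,0,0,0,0,0.8],[0,0,0,0,0,0,0.8],[0,0,0,0,0,0,0.8]]' 25
```

```text
time: 14.0
ee_pos: [0.5115, 0.2472, 0.0641]
eef_rot: [-3.136, -0.112, -0.004]
force: [0.0, 0.4, 2.1]
gripper_width: 0.333
```

```bash
python3 -m creep '[[0,0,0,0,0,3,0.8],[0,0,0,0,0,4,0.8],[0,0,0,0,0,4,0.8],[0,0,0,0,-0.5,2.3,0.8],[0.006,-0.1,0,1.1,-2.5,0,0.8],[0.006,-0.1,0,1,-2.6,0,0.8],[0.006,-0.1,0,1,-2.6,0,0.8],[0.006,-0.1,0,1,-2.6,0,0.8],[0.006,-0.1,0,1,-2.5,0,0.8],[0.006,-0.1,0,1,-2.5,0,0.8],[0,0,0,0,0,0,0.8],[0,0,0,0,0,0,0.8]]' 25
python3 - <<'E'
from h import *
s=env.state();print(s['ee_pos'],R.from_rotvec(s['eef_rot']).as_matrix()[:,2].round(3)); chk()
E
```

```text
time: 15.0
ee_pos: [0.5694, 0.0874, 0.1949]
eef_rot: [-2.985, -0.104, -0.92]
force: [-0.1, 1.4, -0.3]
gripper_width: 0.335
[0.56935412 0.08738139 0.19492248] [ 0.562  0.035 -0.826]
1 at-place score 0.75 best 0.76 shift px 45 16
2 at-place score 1.0 best 1.0 shift px 0 0
3 at-place score 0.29 best 0.96 shift px -22 35
4 at-place score 1.0 best 1.0 shift px 0 0
5 at-place score 1.0 best 1.0 shift px 0 0
6 at-place score 1.0 best 1.0 shift px 0 0
```

```bash
python3 -m creep '[[0,0,0,0.8,0.05,-1.2,0.8],[0,0,0,0.9,0.1,-1.3,0.8],[0,0,0,0.9,0.1,-1.3,0.8],[0,0,0,0.9,0.05,-1.3,0.8],[0,0,0,0,0,0,0.8],[0,0,0,0,0,0,0.8],[0,0,0,0,0,0,0.8]]'
```

```text
time: 15.63
ee_pos: [0.6074, 0.0927, 0.1458]
eef_rot: [-2.982, -0.11, -0.926]
force: [1.0, -1.2, -1.3]
gripper_width: 0.333
```

```bash
python3 -m creep '[[0,0,0,0,0,0,0.6],[0,0,0,0,0,0,0.6],[0,0,0,0,0,0,0.55],[0,0,0,-1.2,0,1.8,0.5],[0,0,0,-1.4,-0.1,2,0.47],[0,0,0,-1.3,-0.1,2.2,0.47],[-0.006,0.1,0,-0.7,2.2,0,0.47],[-0.006,0.1,0,-0.8,3.4,0,0.47],[-0.006,0.1,0,-0.8,3.4,0,0.47],[-0.006,0.1,0,-0.8,3.4,0,0.47],[-0.006,0.1,0,-0.8,3.4,0,0.47],[-0.006,0.1,0,-0.8,3.4,0,0.47],[0,0,0,-0.9,3,-1.2,0.47],[0,0,0,0,0,-4,0.47],[0,0,0,0,0,-4,0.47],[0,0,0,0,0,-3,0.47],[0,0,0,0,0,-1.6,0.47],[0,0,0,0,0,0,0.47],[0,0,0,0,0,0,0.47],[0,0,0,0,0,0,0.47]]' 25
```

```text
time: 17.3
ee_pos: [0.5129, 0.3122, 0.0684]
eef_rot: [-3.135, -0.112, -0.004]
force: [-0.5, 0.3, 0.6]
gripper_width: 0.528
```

```bash
python3 -m creep '[[0,0,0,0,0,0,0.75],[0,0,0,0,0,0,0.8],[0,0,0,0,0,0,0.8],[0,0,0,0,0,0,0.8]]' 25
```

```text
time: 17.63
ee_pos: [0.5124, 0.3123, 0.068]
eef_rot: [-3.135, -0.112, -0.003]
force: [0.2, 1.2, 4.7]
gripper_width: 0.334
```

```bash
python3 -m creep '[[0,0,0,0,0,3,0.8],[0,0,0,0,0,4,0.8],[0,0,0,0,0,4,0.8],[0,0,0,0,-1.4,2,0.8],[0.006,-0.1,0,0.7,-3.4,0,0.8],[0.006,-0.1,0,0.8,-3.4,0,0.8],[0.006,-0.1,0,0.8,-3.4,0,0.8],[0.006,-0.1,0,0.8,-3.4,0,0.8],[0.006,-0.1,0,0.8,-3.4,0,0.8],[0.006,-0.1,0,0.8,-3.4,0,0.8],[0,0,0,0.8,-3,0,0.8],[0,0,0,0.8,-2.1,0,0.8],[0,0,0,0,0,0,0.8],[0,0,0,0,0,0,0.8],[0,0,0,0,0,0,0.8]]' 25
python3 - <<'E'
from h import *
s=env.state();print(s['ee_pos'],R.from_rotvec(s['eef_rot']).as_matrix()[:,2].round(3)); chk()
E
```

```text
time: 18.88
ee_pos: [0.574, 0.0431, 0.1965]
eef_rot: [-2.983, -0.108, -0.922]
force: [0.1, 0.4, -1.2]
gripper_width: 0.333
[0.57399866 0.04305958 0.19649637] [ 0.563  0.037 -0.826]
1 at-place score 0.75 best 0.76 shift px 45 16
2 at-place score 1.0 best 1.0 shift px 0 0
3 at-place score 0.29 best 0.9 shift px 45 18
4 at-place score 1.0 best 1.0 shift px 0 0
5 at-place score 0.3 best 0.9 shift px 39 30
6 at-place score 1.0 best 1.0 shift px 0 0
```

```bash
python3 -m creep '[[0,0,0,0.8,0.05,-1.2,0.8],[0,0,0,0.9,0.05,-1.3,0.8],[0,0,0,0.9,0.05,-1.3,0.8],[0,0,0,0.9,0.05,-1.3,0.8],[0,0,0,0,0,0,0.8],[0,0,0,0,0,0,0.8],[0,0,0,0,0,0,0.8]]'
```

```text
time: 19.52
ee_pos: [0.6093, 0.0458, 0.1461]
eef_rot: [-2.982, -0.111, -0.924]
force: [0.2, -0.6, -1.7]
gripper_width: 0.335
```

```bash
python3 -m creep '[[0,0,0,0,0,0,0.6],[0,0,0,0,0,0,0.6],[0,0,0,0,0,0,0.55],[0,0,0,-1.2,0,1.8,0.5],[0,0,0,-1.4,-0.1,2,0.47],[0,0,0,-1.3,-0.1,2.2,0.47],[-0.006,0.1,0,-2,1.5,0,0.47],[-0.006,0.1,0,-2,2,0,0.47],[-0.006,0.1,0,-2,2,0,0.47],[-0.006,0.1,0,-2,2,0,0.47],[-0.006,0.1,0,-2,2.2,0,0.47],[-0.006,0.1,0,-2.1,2.2,-1,0.47],[0,0,0,0,0,-4,0.47],[0,0,0,0,0,-4,0.47],[0,0,0,0,0,-3.2,0.47],[0,0,0,0,0,-1.7,0.47],[0,0,0,0,0,0,0.47],[0,0,0,0,0,0,0.47]]' 25
```

```text
time: 21.02
ee_pos: [0.4495, 0.1616, 0.0667]
eef_rot: [-3.137, -0.112, 0.001]
force: [0.9, -0.5, -0.9]
gripper_width: 0.529
```

```bash
python3 -m creep '[[0,0,0,0,0,0,0.75],[0,0,0,0,0,0,0.8],[0,0,0,0,0,0,0.8],[0,0,0,0,0,0,0.8]]' 25
```

```text
time: 21.35
ee_pos: [0.4508, 0.1619, 0.0683]
eef_rot: [-3.136, -0.112, -0.005]
force: [0.5, -0.4, 4.3]
gripper_width: 0.331
```

```bash
python3 -m creep '[[0,0,0,0,0,3,0.8],[0,0,0,0,0,4,0.8],[0,0,0,0,0,4,0.8],[0,0,0,0.5,-0.6,2,0.8],[0.006,-0.1,0,2,-2.6,0,0.8],[0.006,-0.1,0,2.1,-2.6,0,0.8],[0.006,-0.1,0,2.1,-2.7,0,0.8],[0.006,-0.1,0,2.1,-2.7,0,0.8],[0.006,-0.1,0,2,-2.7,0,0.8],[0.006,-0.1,0,2,-2.5,0,0.8],[0,0,0,0,0,0,0.8],[0,0,0,0,0,0,0.8],[0,0,0,0,0,0,0.8]]' 25
python3 - <<'E'
from h import *
s=env.state();print(s['ee_pos'],R.from_rotvec(s['eef_rot']).as_matrix()[:,2].round(3)); chk()
E
```

```text
time: 22.43
ee_pos: [0.574, 0.0039, 0.1968]
eef_rot: [-2.988, -0.111, -0.895]
force: [0.0, -0.2, -0.1]
gripper_width: 0.331
[0.57398024 0.00387255 0.19676776] [ 0.548  0.04  -0.835]
1 at-place score 0.75 best 0.76 shift px -1 0
2 at-place score 0.69 best 0.71 shift px -28 -11
3 at-place score 0.29 best 0.9 shift px 45 18
4 at-place score 1.0 best 1.0 shift px 0 0
5 at-place score 0.31 best 0.89 shift px 39 30
6 at-place score 1.0 best 1.0 shift px 0 0
```

```bash
python3 -m creep '[[0.001,-0.02,0,0.4,-0.4,0,0.8],[0,0,0,0.8,0,-1.2,0.8],[0,0,0,0.9,0,-1.3,0.8],[0,0,0,0.9,0,-1.3,0.8],[0,0,0,0.9,0,-1.3,0.8],[0,0,0,0,0,0,0.8],[0,0,0,0,0,0,0.8],[0,0,0,0,0,0,0.8]]'
```

```text
time: 23.15
ee_pos: [0.6135, 0.0006, 0.1462]
eef_rot: [-2.977, -0.114, -0.927]
force: [-0.1, 0.1, -0.3]
gripper_width: 0.334
```

```bash
python3 -m creep '[[0,0,0,0,0,0,0.6],[0,0,0,0,0,0,0.6],[0,0,0,0,0,0,0.55],[0,0,0,-1.2,0,1.8,0.5],[0,0,0,-1.4,-0.1,2,0.47],[0,0,0,-1.3,-0.1,2.2,0.47],[-0.006,0.1,0,-1.8,2.8,0,0.47],[-0.006,0.1,0,-1.8,3,0,0.47],[-0.006,0.1,0,-1.8,3,0,0.47],[-0.006,0.1,0,-1.8,3,0,0.47],[-0.006,0.1,0,-1.8,3,0,0.47],[-0.006,0.1,0,-1.8,3.1,0,0.47],[0,0,0,-1.8,3.1,0,0.47],[0,0,0,-1.7,3.1,0,0.47],[0,0,0,0,0,-3,0.47],[0,0,0,0,0,-3,0.47],[0,0,0,0,0,0,0.47]]' 25
python3 - <<'E'
from h import *
s=env.state();print(s['ee_pos'],R.from_rotvec(s['eef_rot']).as_matrix()[:,2].round(3))
E
```

```text
time: 24.57
ee_pos: [0.4312, 0.2335, 0.1411]
eef_rot: [-3.13, -0.118, -0.022]
force: [-0.6, -0.5, -1.2]
gripper_width: 0.529
[0.43118225 0.23351239 0.14110591] [ 0.013  0.009 -1.   ]
```

```bash
python3 -m creep '[[-0.009,0.013,0,0,0.4,-2,0.47],[0,0,0,0,0,-3,0.47],[0,0,0,0,0,-2.4,0.47],[0,0,0,0,0,0,0.47],[0,0,0,0,0,0,0.47],[0,0,0,0,0,0,0.47]]' 25
```

```text
time: 25.07
ee_pos: [0.4369, 0.2385, 0.073]
eef_rot: [-3.135, -0.114, -0.019]
force: [0.5, 0.7, 0.4]
gripper_width: 0.529
```

```bash
python3 -m creep '[[0,0,0,0,0,0,0.75],[0,0,0,0,0,0,0.8],[0,0,0,0,0,0,0.8],[0,0,0,0,0,0,0.8]]' 25
```

```text
time: 25.4
ee_pos: [0.4362, 0.2387, 0.0723]
eef_rot: [-3.135, -0.115, -0.018]
force: [-0.0, 0.3, 3.9]
gripper_width: 0.327
```

```bash
python3 -m creep '[[0,0,0,0,0,0,0.5],[0,0,0,0,0,0,0.47],[0,0,0,-0.4,0.1,-0.3,0.47],[0,0,0,0,0,-0.3,0.47],[0,0,0,0,0,0,0.47],[0,0,0,0,0,0,0.75],[0,0,0,0,0,0,0.8],[0,0,0,0,0,0,0.8],[0,0,0,0,0,0,0.8]]' 25
python3 - <<'E'
from h import *
chk()
E
```

```text
time: 26.15
ee_pos: [0.4314, 0.2393, 0.0651]
eef_rot: [-3.136, -0.116, -0.014]
force: [-0.3, -0.2, -1.2]
gripper_width: 0.337
1 at-place score 0.4 best 0.75 shift px 3 -11
2 at-place score 0.25 best 0.55 shift px 8 3
3 at-place score -0.08 best 0.51 shift px 63 -22
4 at-place score 0.33 best 0.89 shift px -28 47
5 at-place score 0.23 best 0.77 shift px 38 30
6 at-place score 0.86 best 0.86 shift px 0 0
```

```bash
python3 -m creep '[[0,0,0,0,0,3,0.8],[0,0,0,0,0,4,0.8],[0,0,0,0,0,4,0.8],[0,0,0,0.5,-0.9,2.2,0.8],[0.006,-0.1,0,1.4,-2.8,0,0.8],[0.006,-0.1,0,1.4,-2.8,0,0.8],[0.006,-0.1,0,1.4,-2.8,0,0.8],[0.006,-0.1,0,1.5,-2.8,0,0.8],[0.006,-0.1,0,1.5,-2.8,0,0.8],[0.006,-0.1,0,1.5,-2.8,0,0.8],[0,0,0,1.5,-2.8,0,0.8],[0,0,0,1.5,-2.8,0,0.8],[0,0,0,1.5,-2.8,0,0.8],[0,0,0,1.3,-2.6,0,0.8],[0,0,0,0,0,0,0.8],[0,0,0,0,0,0,0.8],[0,0,0,0,0,0,0.8]]' 25
python3 - <<'E'
from h import *
s=env.state();print(s['ee_pos'],R.from_rotvec(s['eef_rot']).as_matrix()[:,2].round(3)); chk()
E
```

```text
time: 27.62
ee_pos: [0.5785, -0.043, 0.1959]
eef_rot: [-2.982, -0.113, -0.915]
force: [-0.6, -0.4, -0.3]
gripper_width: 0.334
[ 0.57850959 -0.042982    0.1958829 ] [ 0.559  0.041 -0.828]
1 at-place score 0.75 best 0.76 shift px -1 0
2 at-place score 0.69 best 0.71 shift px -28 -11
3 at-place score 0.29 best 0.45 shift px 45 -54
4 at-place score 0.11 best 0.95 shift px -28 47
5 at-place score 0.3 best 0.9 shift px 39 30
6 at-place score 1.0 best 1.0 shift px 0 0
```

Insert to (0.6145, -0.0465, 0.1436).

```bash
python3 -m creep '[[0,0,0,0.1,-0.35,0,0.8],[0,0,0,0.8,0,-1.2,0.8],[0,0,0,0.9,0,-1.3,0.8],[0,0,0,0.9,0,-1.3,0.8],[0,0,0,0.9,0,-1.3,0.8],[0,0,0,0,0,0,0.8],[0,0,0,0,0,0,0.8],[0,0,0,0,0,0,0.8]]'
```

```text
time: 28.33
ee_pos: [0.6154, -0.0462, 0.1464]
eef_rot: [-2.981, -0.115, -0.919]
force: [-0.4, 0.1, 0.4]
gripper_width: 0.334
```

```bash
python3 -m creep '[[0,0,0,0,0,0,0.6],[0,0,0,0,0,0,0.6],[0,0,0,0,0,0,0.55],[0,0,0,-1.2,0,1.8,0.5],[0,0,0,-1.4,-0.1,2,0.47],[0,0,0,-1.3,-0.1,2.2,0.47],[-0.006,0.1,0,-1.2,2.9,0,0.47],[-0.006,0.1,0,-1.2,3.1,0,0.47],[-0.006,0.1,0,-1.2,3.1,0,0.47],[-0.006,0.1,0,-1.2,3.1,0,0.47],[-0.006,0.1,0,-1.2,3.1,0,0.47],[-0.006,0.1,0,-1.2,3.1,0,0.47],[0,0,0,-1.2,3.1,0,0.47],[0,0,0,-1.2,3.1,0,0.47],[0,0,0,-1.2,3.1,0,0.47],[0,0,0,-1.2,3.1,0,0.47],[0,0,0,-1.2,3.1,0,0.47],[0,0,0,-0.9,3.1,0,0.47],[0,0,0,0,0,-3,0.47],[0,0,0,0,0,0,0.47]]' 25
python3 - <<'E'
from h import *
s=env.state();print(s['ee_pos'],R.from_rotvec(s['eef_rot']).as_matrix()[:,2].round(3)); chk()
E
```

```text
time: 30.0
ee_pos: [0.4372, 0.313, 0.1721]
eef_rot: [-3.127, -0.124, -0.04]
force: [-1.0, -1.8, -0.7]
gripper_width: 0.53
[0.43718476 0.31304235 0.1721177 ] [ 0.025  0.012 -1.   ]
1 at-place score 0.08 best 0.74 shift px -8 -32
2 at-place score 0.4 best 0.7 shift px 12 -16
3 at-place score 0.18 best 0.51 shift px 1 -6
4 at-place score -0.05 best 0.73 shift px -27 47
5 at-place score 0.32 best 0.77 shift px 39 30
6 at-place score 0.72 best 0.72 shift px 0 0
```

```bash
python3 -m creep '[[-0.012,0.025,0,0,0.6,-2,0.47],[0,0,0,0,0,-3,0.47],[0,0,0,0,0,0,0.47],[0,0,0,0,0,0,0.47],[0,0,0,0,0,0,0.47]]' 25
```

```text
time: 30.47
ee_pos: [0.4414, 0.3185, 0.1269]
eef_rot: [-3.136, -0.117, -0.012]
force: [0.7, -1.0, 0.3]
gripper_width: 0.532
```

```bash
python3 -m creep '[[0,0,0,-0.5,0.3,-2,0.47],[0,0,0,0,0,-2.5,0.47],[0,0,0,0,0,-1.6,0.47],[0,0,0,0,0,0,0.47],[0,0,0,0,0,0,0.47],[0,0,0,0,0,0,0.47]]' 25
```

```text
time: 30.97
ee_pos: [0.4369, 0.3224, 0.0663]
eef_rot: [-3.135, -0.119, -0.015]
force: [0.7, -0.0, -0.0]
gripper_width: 0.53
```

```bash
python3 -m creep '[[0,0,0,0,0,0,0.75],[0,0,0,0,0,0,0.8],[0,0,0,0,0,0,0.8],[0,0,0,0,0,0,0.8]]' 25
```

```text
time: 31.3
ee_pos: [0.436, 0.3225, 0.0653]
eef_rot: [-3.135, -0.119, -0.013]
force: [0.6, 1.1, 3.5]
gripper_width: 0.337
```

```bash
python3 -m creep '[[0,0,0,0,0,3,0.8],[0,0,0,0,0,4,0.8],[0,0,0,0,0,4,0.8],[0,0,0,0.3,-1.2,2.2,0.8],[0.006,-0.1,0,1.1,-3,0,0.8],[0.006,-0.1,0,1.1,-3,0,0.8],[0.006,-0.1,0,1.1,-3,0,0.8],[0.006,-0.1,0,1.1,-3,0,0.8],[0.006,-0.1,0,1.1,-3,0,0.8],[0.006,-0.1,0,1.1,-3,0,0.8],[0,0,0,1.1,-3,0,0.8],[0,0,0,1.1,-3,0,0.8],[0,0,0,1.1,-3,0,0.8],[0,0,0,1.1,-3,0,0.8],[0,0,0,1,-3,0,0.8],[0,0,0,1,-3,0,0.8],[0,0,0,1,-3,0,0.8],[0,0,0,0.5,-1.4,0,0.8],[0,0,0,0,0,0,0.8],[0,0,0,0,0,0,0.8]]' 25
python3 - <<'E'
from h import *
s=env.state();print(s['ee_pos'],R.from_rotvec(s['eef_rot']).as_matrix().round(3))
E
```

```text
time: 32.97
ee_pos: [0.5808, -0.0892, 0.1953]
eef_rot: [-2.981, -0.113, -0.93]
force: [0.1, 1.2, -0.9]
gripper_width: 0.338
[ 0.58077503 -0.08922836  0.19533751] [[ 0.82   0.074  0.567]
 [ 0.064 -0.997  0.037]
 [ 0.568  0.006 -0.823]]
```

Insert to (0.617, -0.0924, 0.144).

```bash
python3 -m creep '[[0,0,0,0.1,-0.35,0,0.8],[0,0,0,0.8,0,-1.2,0.8],[0,0,0,0.9,0,-1.3,0.8],[0,0,0,0.9,0,-1.3,0.8],[0,0,0,0.9,0,-1.3,0.8],[0,0,0,0,0,0,0.8],[0,0,0,0,0,0,0.8],[0,0,0,0,0,0,0.8]]'
```

```text
time: 33.63
ee_pos: [0.617, -0.0912, 0.1455]
eef_rot: [-2.98, -0.117, -0.933]
force: [0.2, 0.2, -1.1]
gripper_width: 0.335
```

```bash
python3 -m creep '[[0,0,0,0,0,0,0.6],[0,0,0,0,0,0,0.6],[0,0,0,0,0,0,0.55],[0,0,0,-1.2,0,1.8,0.55],[0,0,0,-1.4,-0.1,2,0.6],[0,0,0,-1.3,-0.1,2.2,0.8],[0,0,0,-1.3,1,2,1],[0,0,0,-1.3,3,2,1],[0,0,0,-0.5,3,0.5,1],[0,0,0,-0.5,3,0,1],[0,0,0,0,1.2,0,1],[0,0,0,0,0,0,1],[0,0,0,0,0,0,1],[0,0,0,0,0,0,1]]'
python3 - <<'E'
from h import *
s=env.state();print(s['ee_pos'])
snap('wrist','w5.png'); 
for i in range(6): print(proj('wrist',bn(.028-.009,.115-.046*i,.12,.59)).round(0))
E
```

```text
time: 34.8
ee_pos: [0.5426, 0.0172, 0.2504]
eef_rot: [-2.981, -0.114, -0.934]
force: [-0.1, -0.0, 0.5]
gripper_width: 0.002
[0.54256924 0.01722656 0.25041975]
[176. 247.]
[234. 248.]
[292. 249.]
[349. 250.]
[407. 251.]
[465. 252.]
```

View pics/w5.png

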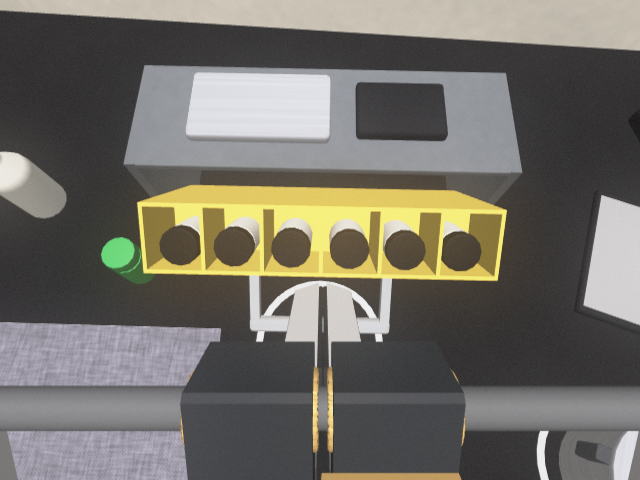

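All six caps are seated in a line, at (180,243), (235,242), (292,243), (349,244), (405,245) and (461,250), one to a compartment and matching the predicted floor height. Next I push the bin home with closed fingers in front of the bar.

```bash
python3 -m creep '[[-0.006,0.1,0,-0.5,0,0,1],[-0.006,0.1,0,-0.4,0,-1,1],[-0.006,0.1,0,-0.4,0,-1,1],[-0.006,0.1,0,0,0.1,-1,1],[-0.006,0.1,0,0,0,-1,1],[-0.006,0.1,0,0,0,-1,1],[0,0,0,0,0,-4,1],[0,0,0,0,0,-4,1],[0,0,0,0,0,-3,1],[0,0,0,0,0,-2.2,1],[0,0,0,0,0,0,1],[0,0,0,0,0,0,1]]'
python3 - <<'E'
from h import *
s=env.state();print(s['ee_pos'],R.from_rotvec(s['eef_rot']).as_matrix().round(3))
E
```

```text
time: 35.85
ee_pos: [0.529, 0.0178, 0.067]
eef_rot: [-3.136, -0.116, -0.004]
force: [0.5, 0.1, 1.2]
gripper_width: 0.004
[0.52901534 0.01777964 0.06700238] [[ 0.997  0.074  0.002]
 [ 0.074 -0.997  0.004]
 [ 0.002 -0.004 -1.   ]]
```

```bash
python3 -m creep '[[0,0,0,1.2,0.05,0,1],[0,0,0,1.1,0.05,0,1],[0,0,0,0.34,0,0.5,1],[0,0,0,0.34,0.04,0.5,1],[0,0,0,0.77,0.04,0.92,1],[0,0,0,0.86,0.04,0.85,1],[0,0,0,0.94,0.05,0.76,1],[0,0,0,1.02,0.06,0.66,1],[0,0,0,0,0,0,1],[0,0,0,0,0,0,1]]'
python3 -m creep '[[0,0,0,0.4,0.03,0.2,1],[0,0,0,0.4,0.03,0.2,1],[0,0,0,0.3,0.02,0.15,1],[0,0,0,0,0,0,1],[0,0,0,0,0,0,1]]'
```

```text
time: 36.68
ee_pos: [0.5975, 0.0219, 0.1124]
eef_rot: [-3.137, -0.119, -0.017]
force: [0.4, -0.8, -0.2]
gripper_width: 0.006
time: 37.1
ee_pos: [0.6072, 0.023, 0.1156]
eef_rot: [-3.136, -0.119, -0.011]
force: [0.6, 0.5, -0.6]
gripper_width: 0.005
```

```bash
python3 -m creep '[[0,0,0,0.3,0.02,0,1],[0,0,0,0.2,0,0,1],[0,0,0,0,0,0,1],[0,0,0,0,0,0,1]]'
```

```text
time: 37.43
ee_pos: [0.6082, 0.0231, 0.1152]
eef_rot: [-3.136, -0.119, 0.002]
force: [-6.6, -0.1, 5.3]
gripper_width: 0.003
```

```bash
python3 -m creep '[[0,0,0,0.4,0,0,1],[0,0,0,0,0,0,1],[0,0,0,0,0,0,1]]'
python3 -m creep '[[0,0,0,-2,-0.1,0,1],[0,0,0,-2.5,0,0,1],[0,0,0,-1,0,3,1],[0,0,0,0,0,4,0.4],[0,0,0,0,-0.5,2,0.4],[0,0,0,-0.7,-3,0,0.4],[0,0,0,-0.7,-3,0,0.4],[0,0,0,-0.7,-3,0,0.4],[0,0,0,-0.7,-3,0,0.4],[0,0,0,-0.7,-3,0,0.4],[0,0,0,-0.7,-3,0,0.4],[0,0,0,-0.7,-3,0,0.4],[0,0,0,-0.7,-3,0,0.4],[0,0,0,-0.7,-2.4,0,0.4],[0,0,0,-0.7,0,0,0.4],[0,0,0,0,0,0,0.4],[0,0,0,0,0,0,0.4]]'
python3 - <<'E'
from h import *
s=env.state();print(s['ee_pos'],R.from_rotvec(s['eef_rot']).as_matrix()[:,2].round(3))
snap('wrist','w6.png');d=snap('side','d6.png')
cv2.imwrite('pics/c6.png',cv2.resize(d[100:400,140:440],None,fx=2,fy=2,interpolation=cv2.INTER_CUBIC))
print(proj('wrist',(.473,-.251,.113)).round(0))
E
```

```text
time: 37.68
ee_pos: [0.6083, 0.0232, 0.1151]
eef_rot: [-3.136, -0.12, 0.014]
force: [-13.8, 0.0, 11.1]
gripper_width: 0.004
time: 39.1
ee_pos: [0.4902, -0.2464, 0.2053]
eef_rot: [-3.135, -0.118, -0.009]
force: [0.1, 0.1, 0.7]
gripper_width: 0.603
[ 0.49018154 -0.24642665  0.20532054] [ 0.006  0.004 -1.   ]
[329. 284.]
```

View pics/c6.png

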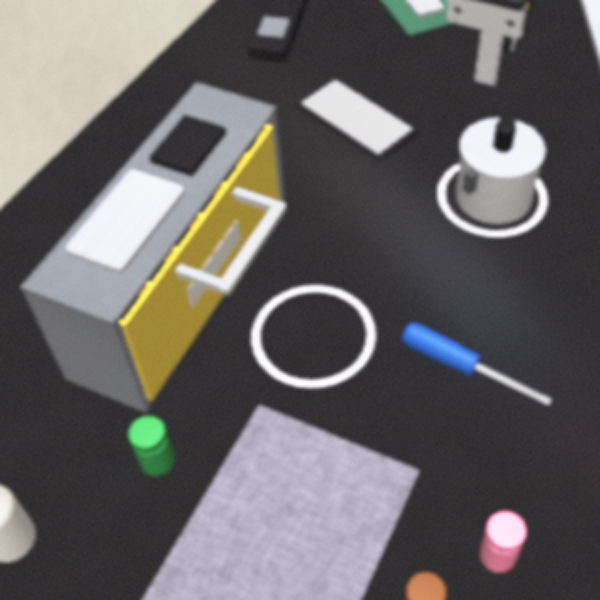

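```bash
python3 -m creep '[[0,0,0,-1.7,-0.4,-1,0.4],[0,0,0,0,0,-3,0.4],[0,0,0,0,0,-3,0.4],[0,0,0,0,0,-2,0.4],[0,0,0,0,0,-1.1,0.4],[0,0,0,0,0,0,0.4],[0,0,0,0,0,0,0.4],[0,0,0,0,0,0,0.75],[0,0,0,0,0,0,0.85],[0,0,0,0,0,0,0.85],[0,0,0,0,0,0,0.85],[0,0,0,0,0,0,0.85],[0,0,0,0,0,0,0.85]]' 20
```

```text
time: 40.28
ee_pos: [0.4733, -0.2515, 0.105]
eef_rot: [-3.138, -0.119, -0.01]
force: [-0.5, -1.1, 1.6]
gripper_width: 0.25
```

```bash
python3 -m creep '[[0,0,0,0.4,0.8,0,0.85],[0,0,0,0.7,1.5,0,0.85],[0,0,0,0.8,2,0,0.85],[0,0,0,0.8,2,0,0.85],[0,0,0,0.8,2,0,0.85],[0,0,0,0.8,2,0,0.85],[0,0,0,0.8,2,0,0.85],[0,0,0,0.8,2,0,0.85],[0,0,0,0.7,2,0,0.85],[0,0,0,0.7,2,0,0.85],[0,0,0,0.6,2,0,0.85],[0,0,0,0.4,2,0,0.85],[0,0,0,0.3,2,0,0.85],[0,0,0,0.3,1.6,0,0.85],[0,0,0,0,0.9,0,0.85],[0,0,0,0,0.4,0,0.85],[0,0,0,0,0,0,0.85],[0,0,0,0,0,0,0.85]]' 20
```

```text
time: 41.78
ee_pos: [0.5627, 0.0213, 0.105]
eef_rot: [-3.135, -0.118, -0.011]
force: [1.1, -0.2, 4.4]
gripper_width: 0.252
```

```bash
python3 -m creep '[[0,0,0,0,0,0,0.6],[0,0,0,0,0,0,0.5],[0,0,0,0,0,0,0.4],[0,0,0,0,0,2,0.4],[0,0,0,0,0,3,0.4],[0,0,0,0,0,4,0.4],[0,0,0,-3,0,3,0.4],[0,0,0,-3,-2,1,0.4],[0,0,0,-3,-2,0,0.4],[0,0,0,-3,-2,0,0.4],[0,0,0,0,0,0,0.4],[0,0,0,0,0,0,0.4],[0,0,0,0,0,0,0.4]]' 20
python3 - <<'E'
from h import *
d=snap('side','d7.png');w=snap('wrist','w7.png')
a=cv2.resize(d[120:420,140:380],(480,600),interpolation=cv2.INTER_CUBIC)
b=cv2.resize(w[:380],(320,190)); a2=np.zeros((600,800,3),np.uint8); a2[:,:480]=a; a2[:190,480:]=b
cv2.imwrite('pics/c7.png',a2)
E
```

```text
time: 42.87
ee_pos: [0.443, -0.0388, 0.2339]
eef_rot: [-3.136, -0.118, -0.009]
force: [-0.4, -0.1, 0.5]
gripper_width: 0.595
```

View pics/c7.png

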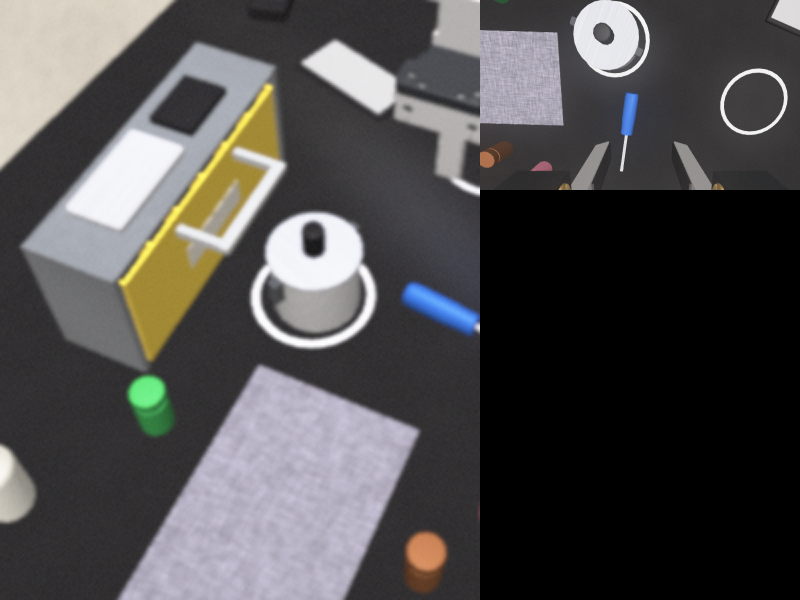

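Run:
```python
from h import *
print(ray('side',140+314.5/2,120+250/2,.081).round(3),ray('side',140+313.5/2,120+296/2,0).round(3))
env.close_job()
```

```text
[0.558 0.024 0.081] [0.562 0.024 0.   ]
the job is handed in; nothing more can be done
```

The job is done and handed in at about 43 s of the 210 s allowed. I slid the pot by its knob to the free ring and tipped the bin to its stop. Then I put all six jars into compartments 1 to 6, pushed the bin home and slid the pot back to its own ring.

- **Jars:** the wrist picture, taken with the bin still tipped, showed six caps in a line, one to a compartment and at floor height. With the bin home they are under the roof, so I could not look at them again.
- **Bin:** it stopped moving on the last push, with the force along the push rising to about 14 N, and it looks flush with the housing in the last picture.
- **Pot:** in the final side view it measured about 4 mm from the centre of its own ring, against the 22 mm allowed.
- **Bystanders:** the screwdriver looks unmoved in the last picture; I did not measure it, the glue bottle or the phone.

Two things disagreed along the way. The side and wrist cameras differed by up to about 8 mm in a first picture taken while the arm was moving, and agreed to about 5 mm once it was still. Jar 4 was first gripped 5 mm off centre, so I opened the fingers and gripped it again.

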